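# Jack up under the overhanging bar

## Robot

A 6-joint arm with a two-finger parallel gripper is mounted at the origin on the work surface. World frame = base frame: x ahead of the robot, y to its left, z up, the work surface at z = 0. Lengths are in m, angles in rad, forces in N, time in s.
With the tool pointing down it reaches from about 0.275 to 0.725 m from the base axis. Payload 15.9 kg.
Tool frame: the origin (TCP) lies midway between the tips of the shut fingers; the grasp point (between the pads) lies 19 mm behind it; z points along the fingers, y is the line along which they close (so a half turn about z gives the same grasp; the last joint's range is limited). The gripper opens to 85 mm and grips with 20 to 120 N. Pads are 22 mm wide; open, the fingers measure 114 mm over their backs; the gripper's body (76 mm by 85 mm) begins 54 mm behind the grasp point. The pads swing forward as they close: fully open they stand 13 mm farther back than shut.
Start: joints at [1.336, 0.213, -0.034, 1.323, 0, 1.571], TCP at [0.116, 0.486, 0.231] pointing down, gripper open.
Joint ranges: [-2.98, 2.98], [-0.74, 1.72], [-1.14, 1.35], [-2.1, 2.04], [-1.57, 1.44], [-3.14, 3.14]. Speed limits (rad/s): [1.89, 1.89, 2.39, 2.57, 3.14, 3.14].

## Interface

Orientations are given as a 3x3 rotation matrix whose columns are the frame's x, y, z axes.
In Python, from station import ctrl gives the robot as it stands.
- The arm moves only by the shell command python3 -m jog 'ROWS' [FORCE]. ROWS is JSON, a list of rows, each an object with "delta_rot": the turn, a rotation vector about the tool's x, y, z in degrees, a list of three; "translation": the shift along the tool's x, y, z in cm, a list of three; "claw": the finger opening in cm, from 0 to 8.54. A call has exactly 8 rows; each row shifts and turns the commanded pose from where the row before left it, along the tool's axes as they then stand; what a row does not reach is not made up. A row lasts 1/12 s, in which the tool goes at most 41.7 mm and 7.16 degrees, less where a joint would pass 70% of its speed; a pose out of reach is approached as far as the arm can. A call with a gripper value outside its range is refused whole. The fingers move at their own pace and stop on an object; FORCE is the grip in N (left out, the last holds). Time passes only in rows, so rows that do not move let the fingers close, or fill a call up. It gives the time, the measured TCP pose, the force, the opening and the grip force at its end, in the units of the state.
- ctrl.sense(): the state, without advancing time (a new reading comes with each control period).
- ctrl.read_camera(name): name is "side" or "top"; returns a dict with "color" (480x640x3 uint8, red, green, blue), "range_z" (480x640 float32, m along the optical axis (not along the pixel's ray), 0 where there is no reading), "mtx" (3x3 intrinsics, pixels), "view" (4x4, takes a point from world to camera coordinates). Camera axes: x right, y down, z forward; pixel columns grow to the right and rows downward; lengths in m; the calibration is good to about 2 mm. A picture is of the moment at which its call begins.
- ctrl.sign_off(): hands the job in; it is judged then, once.
The state is a dict: "time_s": time; "joints": joint angles; "qvel": joint speeds; "effort": joint torques, N m; "eef_pos": TCP position; "orientation": TCP orientation; "force": force on the tool from outside, world axes, zero at the start; "wrist_torque": the same for the moment, N m; "opening": finger opening in m; "grip_force": force on a finger pad.
Only numpy, scipy, OpenCV 4.12 (cv2) and the standard library are available. Lean on these libraries where they do the work, as an engineer would, in place of code of your own. Each camera call takes 0.05 s, during which the arm holds its last target. There are 200 camera calls.

## Task

A flat aluminium bar lies in a green cradle with one end overhanging, and one of the two blue screw jacks stands under that end. Turn that jack's red knob clockwise until its orange platform just touches the underside of the bar and supports it, without jacking the bar up out of its cradle, then let go. Leave the knob of the spare jack alone.

Things in the scene. Friction and masses are not known exactly. Their poses are not given: they have to be found in the camera images.
- knob: Red bar knob of the jack under the bar: 48 mm long (x), 14 thick (y), 32 tall, on a black disc 50 mm across. Origin on its vertical axis at grip height, 100 mm above the table, 12 below the knob's top, 20 above the disc. Turns with the knob: clockwise from above raises the platform 14 mm per rad; starts 0 to 0.5 rad into its 2.3 rad of travel; needs about 0.15 N m; stays where left.
- platform: Orange square platform of that jack, 64 by 64 by 12 mm, 120 mm from the knob's axis. Origin at the centre of its top face, z up, 86 to 93 mm above the table at the start. It moves only straight up and down. The bar is above it; the gap to close is the bar's origin height less this one's, 9 to 16 mm at the start.
- bar: Loose flat aluminium bar, 280 mm long (x), 40 wide (y), 16 thick (z up), about 0.5 kg, level in the slot of the green cradle, which carries it from 70 to 190 mm along its +x. Origin on its underside, on the centre line, 35 mm from the overhanging end, 102 mm above the table, within 15 mm of the platform's centre. Pushed farther up, the overhanging end tips up.
- spare_knob (a joint): Turn of the red knob on the spare jack, in rad, 0 at the start, growing clockwise from above. The spare is an identical blue jack with an orange platform, but with no bar above it. Not to be turned.
There are look-alikes about, which are no part of the job. What is shaped like the part that bears knob but pink or purple is not meant.

How it is judged:
By the outcome, as a careful person would: the job done as asked, in the order asked, and still so for the second after the job is handed in, with the robot touching nothing.
It also fails if it takes over 32 s, if anything falls off the work surface, if the arm or the gripper's body presses on something with over 40 N, if the wrist force passes 120 N, or if a joint passes its speed limit or range.

## Working session

There is one attempt and no reset: what is moved stays moved. The work goes in short steps, Python scripts to look and compute and a shell command to move; the robot and the scene stay as the last step left them, time stands still between calls to the robot, and variables do not carry over. Pictures are saved under pics/ and viewed, at most 10 in all, crops included, and the job is handed in when it is done.

```bash
mkdir -p pics
cat > h.py <<'E'
import numpy as np, cv2
from station import ctrl
def grab(n):
    d=ctrl.read_camera(n); np.savez(f'{n}.npz',**d); return d
def world(d,u,v,z=None):
    K=d['mtx'];T=np.linalg.inv(d['view']); r=np.linalg.inv(K)@[u,v,1]
    if z is None: p=r*d['range_z'][int(round(v)),int(round(u))]; return T[:3,:3]@p+T[:3,3]
    w=T[:3,:3]@r; o=T[:3,3]; return o+w*(z-o[2])/w[2]
E
python3 - <<'E'
from h import *
for n in('side','top'):
    d=grab(n); cv2.imwrite(f'pics/{n}0.png',d['color'][...,::-1])
s=ctrl.sense(); print(s['time_s'],s['eef_pos'],s['orientation'])
E
```

```text
0.1 [0.11626605 0.48600514 0.23086546] [[-9.72545459e-01  2.32712844e-01 -2.49136166e-04]
 [ 2.32712976e-01  9.72545013e-01 -9.32129767e-04]
 [ 2.53775665e-05 -9.64515791e-04 -9.99999535e-01]]
```

View pics/top0.png

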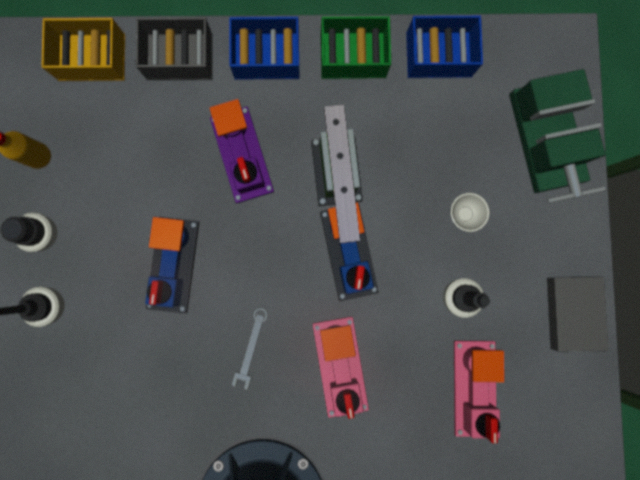

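View pics/side0.png

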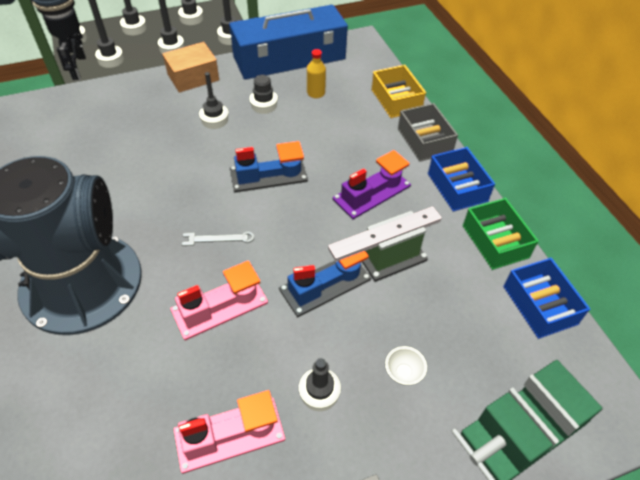

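Candidates for the knob in the top view:
- Blue jack under the bar (358,277): chosen, since the bar's end lies over its platform.
- Spare blue jack (155,292).
- Purple (243,168).
- Pink (347,402) and (487,428).

The side view shows the same: the target knob is at (304,275), with the platform at (354,260) under the bar. I'll check this in a close crop.

Run:
```python
from h import *
t=dict(np.load('top.npz'));s=dict(np.load('side.npz'))
a=cv2.resize(t['color'][190:310,300:400],None,fx=4,fy=4,interpolation=3)
b=cv2.resize(s['color'][200:320,270:370],None,fx=4,fy=4,interpolation=3)
cv2.imwrite('pics/crop.png',np.hstack([a,b])[...,::-1])
for n,d,(u0,v0,u1,v1) in(('top',t,(335,255,385,305)),('side',s,(285,255,325,292))):
    c=d['color'][v0:v1,u0:u1].astype(int); m=(c[...,0]>110)&(c[...,1]<60)&(c[...,2]<60)
    P=np.array([world(d,u+u0,v+v0) for v,u in np.argwhere(m)]); 
    top=P[P[:,2]>.106]; 
    r=cv2.minAreaRect((top[:,:2]*1000).astype(np.float32))
    print(n,len(P),np.percentile(P[:,2],[5,50,95]),'top',len(top),top.mean(0),r)
    c,_,V=np.linalg.svd(top[:,:2]-top[:,:2].mean(0)); print(V[0],np.degrees(np.arctan2(V[0][1],V[0][0])))
# disc, bar, platform, other
for u,v in((340,115),(347,230),(335,220),(362,232)): print('top',u,v,world(t,u,v))
for u,v in((350,262),(345,262),(358,260),(340,248),(330,281)): print('side',u,v,world(s,u,v))
```

```text
top 111 [0.10893714 0.11186291 0.1145314 ] top 111 [ 0.49256266 -0.20968862  0.12009287] ((489.4229431152344, -160.52874755859375), (115.211669921875, 43.93284225463867), 89.26333618164062)
[-0.87454384  0.48494646] 150.9910355466198
side 172 [0.08547521 0.10046358 0.11251344] top 56 [ 0.490415   -0.21608167  0.10998755] ((485.6540832519531, -213.21324157714844), (12.278706550598145, 42.393821716308594), 77.97875213623047)
[-0.99471949  0.10263111] 174.1092984686094
top 340 115 [ 0.81875967 -0.17806633  0.11558199]
top 347 230 [ 0.58303492 -0.18734861  0.11614764]
top 335 220 [ 0.60653419 -0.16540832  0.08982148]
top 362 232 [ 0.58081926 -0.22053193  0.09058003]
side 350 262 [ 0.59493054 -0.21423281  0.08848274]
side 345 262 [ 0.58458239 -0.20965422  0.08723655]
side 358 260 [ 0.61348231 -0.21654625  0.09075917]
side 340 248 [ 0.57962074 -0.18765094  0.11477331]
side 330 281 [ 0.54851687 -0.21326724  0.03261062]
```

View pics/crop.png

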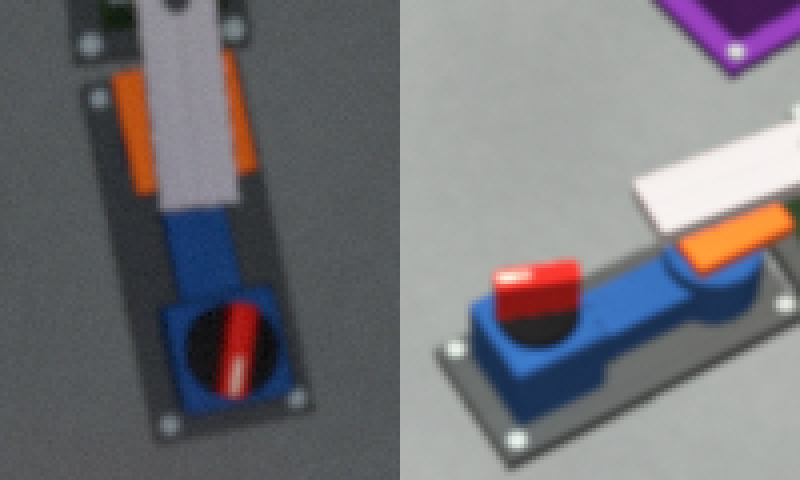

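The crop confirms the choice: a red knob on a blue jack, with its orange platform under the bar's end. Next I'll measure the knob axis and yaw, and the gap.

```bash
cat >> h.py <<'E'
def orange(c): return (c[...,0]>180)&(c[...,1]>60)&(c[...,1]<150)&(c[...,2]<70)
def red(c): return (c[...,0]>110)&(c[...,1]<60)&(c[...,2]<60)
def pts(d,m):
    v,u=np.nonzero(m); z=d['range_z'][v,u]; T=np.linalg.inv(d['view'])
    P=(np.linalg.inv(d['mtx'])@np.stack([u,v,np.ones(len(u))]))*z
    return ((T[:3,:3]@P).T+T[:3,3])[z>0]
def boxm(d,b):
    m=np.zeros((480,640),bool); m[b[1]:b[3],b[0]:b[2]]=1; return m
def measure(d,top=True):
    c=d['color'].astype(int); er=lambda m:cv2.erode(m.astype(np.uint8),np.ones((3,3)))>0
    if top: po=pts(d,er(orange(c)&boxm(d,(320,195,375,245)))); k=(335,255,385,305)
    else: po=pts(d,er(orange(c)&boxm(d,(335,245,375,275)))); k=(285,255,325,292)
    kn=pts(d,red(c)&boxm(d,k)); kn=kn[(kn[:,2]>.105)&(kn[:,2]<.12)]
    g=(c.min(-1)>140 if top else c.min(-1)>200)&(boxm(d,(325,100,362,245)) if top else boxm(d,(325,205,445,262)))
    b=pts(d,er(g)); b=b[(b[:,2]>.105)&(b[:,2]<.135)]
    return po,kn,b
def rep(d,top=True):
    po,kn,b=measure(d,top)
    print('plat n',len(po),np.median(po,0),'se',po[:,2].std()/len(po)**.5)
    if len(kn)>5:
        r=cv2.minAreaRect((kn[:,:2]*1e3).astype(np.float32)); w=np.linalg.svd(kn[:,:2]-kn[:,:2].mean(0))[2][0]
        print('knob n',len(kn),kn.mean(0),r,'yaw',np.degrees(np.arctan2(w[1],w[0]))%180)
    A=np.c_[b[:,0]-.6,np.ones(len(b))]; s=np.linalg.lstsq(A,b[:,2],rcond=None)[0]
    w=np.linalg.svd(b[:,:2]-b[:,:2].mean(0),full_matrices=False)[2][0]
    print('bar n',len(b),'slope',s[0],'z@.6',s[1],'x',b[:,0].min(),b[:,0].max(),'dir',w,'gap mm',(s[1]-.016-np.median(po[:,2]))*1e3)
E
python3 - <<'E'
from h import *
for n in('top','side'):
    d=dict(np.load(n+'.npz')); print(n); rep(d,n=='top')
t=dict(np.load('top.npz'))
# yaw/centre by ray at known heights: knob top z=.112 ends; disc z=.08
for u,v in((360.5,266.5),(357,288.5)): print('knob end',world(t,u,v,.112))
c=t['color'].astype(int); m=(red(c)|(c.max(-1)<45))&boxm(t,(345,263,372,293))
v,u=np.nonzero(m); print('disc',world(t,u.mean(),v.mean(),.08),world(t,346.5,278,.08),world(t,369,278,.08))
m=red(c)&boxm(t,(335,255,385,305)); v,u=np.nonzero(m); P=np.array([world(t,a,b,.112)[:2] for a,b in zip(u,v)])
w=np.linalg.svd(P-P.mean(0))[2][0];print('red',P.mean(0),np.degrees(np.arctan2(w[1],w[0]))%180,cv2.minAreaRect((P*1e3).astype(np.float32)))
E
```

```text
top
plat n 25 [ 0.6148421  -0.16123917  0.09081211] se 0.0003626137165076701
knob n 110 [ 0.49251514 -0.21065828  0.11174912] ((488.6737060546875, -210.39210510253906), (12.401491165161133, 45.0886344909668), 81.6340103149414) yaw 170.06231854366888
bar n 156 slope -0.00097580310681301 z@.6 0.11772474292793726 x 0.5748197073967124 0.8302315071907522 dir [-0.99674822 -0.08057908] gap mm 10.912631908813697
side
plat n 0 [nan nan nan] se nan
knob n 64 [ 0.48926434 -0.21607974  0.10938986] ((485.6341857910156, -213.20901489257812), (12.278706550598145, 42.43450164794922), 77.97875213623047) yaw 174.26290167920868
bar n 1365 slope -0.004171659188920412 z@.6 0.11721558324889103 x 0.5590848458877024 0.8331796348601035 dir [-0.9943431  -0.10621579] gap mm nan
knob end [ 0.50966102 -0.21324782  0.112     ]
knob end [ 0.46594565 -0.20523855  0.112     ]
disc [ 0.49027539 -0.21017977  0.08      ] [ 0.48679949 -0.18752211  0.08      ] [ 0.48604489 -0.23412203  0.08      ]
red [ 0.49252305 -0.21064207] 169.8302911488361 ((488.721923828125, -210.2208709716797), (12.555004119873047, 45.13113021850586), 81.0906982421875)
  return _methods._mean(a, axis=axis, dtype=dtype,
  ret = um.true_divide(
  ret = _var(a, axis=axis, dtype=dtype, out=out, ddof=ddof,
  arrmean = um.true_divide(arrmean, div, out=arrmean,
  ret = ret.dtype.type(ret / rcount)
  ret = ret.dtype.type(ret / rcount)
```

```bash
R='x'
python3 -m jog '[{"delta_rot":[0,0,0],"translation":[-1.5,-1.7,0],"claw":8.5},{"delta_rot":[0,0,0],"translation":[-2.2,-2.5,0],"claw":8.5},{"delta_rot":[0,0,0],"translation":[-2.2,-2.5,0],"claw":8.5},{"delta_rot":[0,0,0],"translation":[-2.2,-2.5,0],"claw":8.5},{"delta_rot":[0,0,0],"translation":[-2.2,-2.5,0],"claw":8.5},{"delta_rot":[0,0,0],"translation":[-2.2,-2.5,0],"claw":8.5},{"delta_rot":[0,0,0],"translation":[-2.2,-2.5,0],"claw":8.5},{"delta_rot":[0,0,0],"translation":[-2.2,-2.5,0],"claw":8.5}]' 30
python3 -m jog '[{"delta_rot":[0,0,0],"translation":[-2.2,-2.5,0],"claw":8.5},{"delta_rot":[0,0,0],"translation":[-2.2,-2.5,0],"claw":8.5},{"delta_rot":[0,0,0],"translation":[-2.2,-2.5,0],"claw":8.5},{"delta_rot":[0,0,0],"translation":[-2.2,-2.5,0],"claw":8.5},{"delta_rot":[0,0,0],"translation":[-2.2,-2.5,0],"claw":8.5},{"delta_rot":[0,0,0],"translation":[-2.2,-2.5,0],"claw":8.5},{"delta_rot":[0,0,0],"translation":[-2.2,-2.5,0],"claw":8.5},{"delta_rot":[0,0,0],"translation":[-2.2,-2.5,0],"claw":8.5}]'
python3 -m jog '[{"delta_rot":[0,0,0],"translation":[-2.2,-2.5,0],"claw":8.5},{"delta_rot":[0,0,0],"translation":[-2.2,-2.5,0],"claw":8.5},{"delta_rot":[0,0,0],"translation":[-2.2,-2.5,0],"claw":8.5},{"delta_rot":[0,0,0],"translation":[-2.2,-2.5,0],"claw":8.5},{"delta_rot":[0,0,0],"translation":[-2.2,-2.5,0],"claw":8.5},{"delta_rot":[0,0,0],"translation":[-2.2,-2.5,0],"claw":8.5},{"delta_rot":[0,0,-1.5],"translation":[-1.5,-1.5,0],"claw":8.5},{"delta_rot":[0,0,-2],"translation":[0,0,0],"claw":8.5}]'
python3 - <<'E'
from h import *
s=ctrl.sense(); R=np.array(s['orientation']);print(s['joints'],np.degrees(np.arctan2(R[1,0],R[0,0])))
print('tool-frame cm to goal',100*R.T@(np.array([.4882,-.2105,.085])-s['eef_pos']))
E
```

```text
time_s: 0.77
eef_pos: [0.2362, 0.2586, 0.2311]
orientation: [[-0.973, 0.232, -0.0], [0.232, 0.973, -0.0], [0.0, -0.0, -1.0]]
force: [1.1, 0.7, 0.4]
opening: 0.085
grip_force: 0.0
time_s: 1.43
eef_pos: [0.3609, 0.023, 0.2313]
orientation: [[-0.973, 0.233, 0.0], [0.233, 0.973, 0.0], [-0.0, 0.0, -1.0]]
force: [1.3, 0.4, -0.0]
opening: 0.0848
grip_force: 0.0
time_s: 2.1
eef_pos: [0.4664, -0.173, 0.2303]
orientation: [[-0.985, 0.174, -0.001], [0.174, 0.985, -0.0], [0.001, -0.0, -1.0]]
force: [0.5, 0.8, -0.4]
opening: 0.085
grip_force: 0.0
[-3.54793872e-01  2.08521745e-01 -4.24098633e-02  1.32059329e+00
 -5.49152013e-04 -1.79447867e-01] 169.95341582580596
tool-frame cm to goal [-2.81164817 -3.30870143 14.5299161 ]
```

```bash
python3 -m jog '[{"delta_rot":[0,0,0],"translation":[-1.4,-1.6,0],"claw":8.5},{"delta_rot":[0,0,0],"translation":[-1.4,-1.7,0],"claw":8.5},{"delta_rot":[0,0,0],"translation":[0,0,2.5],"claw":8.5},{"delta_rot":[0,0,0],"translation":[0,0,2.5],"claw":8.5},{"delta_rot":[0,0,0],"translation":[0,0,2.5],"claw":8.5},{"delta_rot":[0,0,0],"translation":[0,0,2.5],"claw":7},{"delta_rot":[0,0,0],"translation":[0,0,2],"claw":6},{"delta_rot":[0,0,0],"translation":[0,0,0],"claw":5}]' 30
python3 -m jog '[{"delta_rot":[0,0,0],"translation":[0,0,1.5],"claw":5},{"delta_rot":[0,0,0],"translation":[0,0,1],"claw":4},{"delta_rot":[0,0,0],"translation":[0,0,0],"claw":3},{"delta_rot":[0,0,0],"translation":[0,0,0],"claw":2.5},{"delta_rot":[0,0,0],"translation":[0,0,0],"claw":2.5},{"delta_rot":[0,0,0],"translation":[0,0,0],"claw":2.5},{"delta_rot":[0,0,0],"translation":[0,0,0],"claw":2.5},{"delta_rot":[0,0,0],"translation":[0,0,0],"claw":2.5}]'
python3 - <<'E'
from h import *
a=grab('top')['color'][180:330,270:430];b=grab('side')['color'][200:350,230:390]
cv2.imwrite('pics/g1.png',cv2.resize(np.hstack([a,b]),None,fx=2.5,fy=2.5,interpolation=3)[...,::-1])
E
```

```text
time_s: 2.77
eef_pos: [0.4848, -0.2063, 0.1075]
orientation: [[-0.985, 0.173, -0.006], [0.173, 0.985, 0.002], [0.006, 0.001, -1.0]]
force: [-1.1, 0.6, -1.1]
opening: 0.0514
grip_force: 0.0
time_s: 3.43
eef_pos: [0.4874, -0.2074, 0.0868]
orientation: [[-0.985, 0.173, 0.001], [0.173, 0.985, -0.0], [-0.001, -0.0, -1.0]]
force: [-0.2, -0.1, -0.8]
opening: 0.0251
grip_force: 0.0
```

View pics/g1.png

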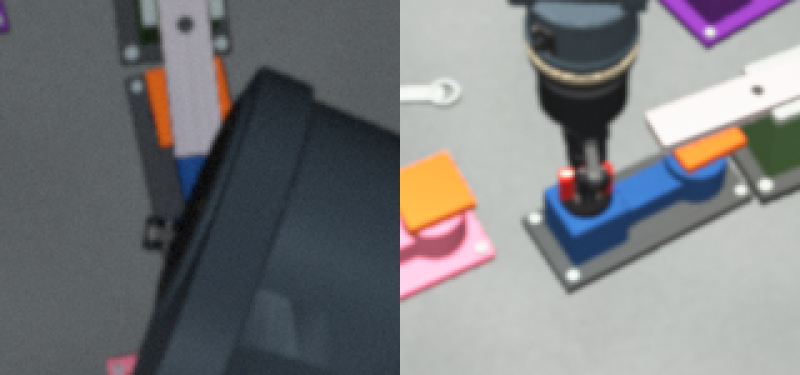

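The side view shows the fingers straddling the red knob at about (585,185) in the crop, with red visible on both sides. I'll shift 3 mm to centre, then close.

```bash
python3 -m jog '[{"delta_rot":[0,0,0],"translation":[-0.1,-0.3,0.1],"claw":2.5},{"delta_rot":[0,0,0],"translation":[0,0,0],"claw":2.5},{"delta_rot":[0,0,0],"translation":[0,0,0],"claw":1},{"delta_rot":[0,0,0],"translation":[0,0,0],"claw":1},{"delta_rot":[0,0,0],"translation":[0,0,0],"claw":1},{"delta_rot":[0,0,0],"translation":[0,0,0],"claw":1},{"delta_rot":[0,0,0],"translation":[0,0,0],"claw":1},{"delta_rot":[0,0,0],"translation":[0,0,0],"claw":1}]' 30
python3 - <<'E'
from h import *
s=ctrl.sense();print(s['wrist_torque'])
E
```

```text
time_s: 4.2
eef_pos: [0.4875, -0.2107, 0.0853]
orientation: [[-0.985, 0.173, -0.0], [0.173, 0.985, -0.001], [0.0, -0.001, -1.0]]
force: [-2.6, -4.6, -0.0]
opening: 0.0134
grip_force: 32.2
[-1.00030281  0.22630446 -0.06681181]
```

```bash
python3 -m jog '[{"delta_rot":[0,0,4],"translation":[0,0,0],"claw":1},{"delta_rot":[0,0,5],"translation":[0,0,0],"claw":1},{"delta_rot":[0,0,5],"translation":[0,0,0],"claw":1},{"delta_rot":[0,0,5],"translation":[0,0,0],"claw":1},{"delta_rot":[0,0,5],"translation":[0,0,0],"claw":1},{"delta_rot":[0,0,5],"translation":[0,0,0],"claw":1},{"delta_rot":[0,0,5],"translation":[0,0,0],"claw":1},{"delta_rot":[0,0,0],"translation":[0,0,0],"claw":1}]' 30
python3 - <<'E'
from h import *
t=grab('top');s=grab('side');st=ctrl.sense();R=st['orientation'];print(st['wrist_torque'],np.degrees(np.arctan2(R[1][0],R[0][0])))
rep(t)
t['color'],s['color']
a=t['color'][180:280,300:400];b=s['color'][200:300,310:410]
cv2.imwrite('pics/g2.png',cv2.resize(np.hstack([a,b]),None,fx=4,fy=4,interpolation=3)[...,::-1])
E
```

```text
time_s: 4.87
eef_pos: [0.4876, -0.2105, 0.0853]
orientation: [[-0.717, 0.697, 0.0], [0.697, 0.717, -0.0], [-0.0, -0.0, -1.0]]
force: [-0.4, -4.8, -0.9]
opening: 0.0134
grip_force: 32.1
[-0.91073639  0.05767273 -0.04721723] 136.21265612918512
plat n 74 [ 0.60612224 -0.16283378  0.09924944] se 0.00017180793263582429
bar n 1783 slope 0.0006749117700842948 z@.6 0.11773550191391403 x 0.5647364692019952 0.8355877846191957 dir [-0.9954169  -0.09563051] gap mm 2.4860621923460116
```

View pics/g2.png

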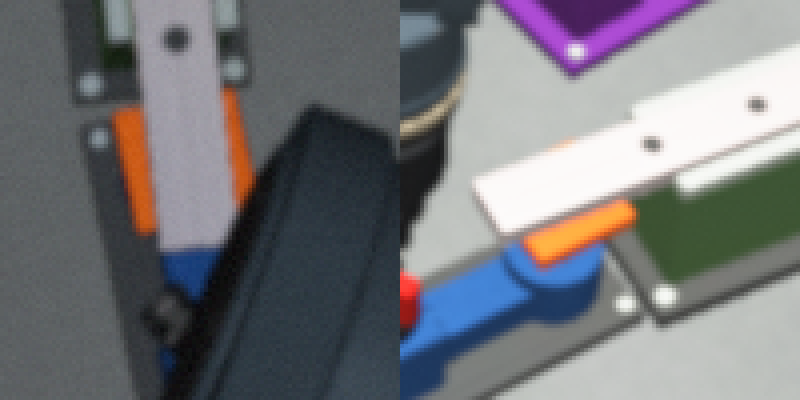

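The platform has risen about 8.4 mm, with about 2.5 mm left, and the side crop still shows a gap at about (560,225). I'll take an averaged baseline and then continue in small steps.

```bash
cat >> h.py <<'E'
def avg(n=8):
    PO=[];B=[];Z=[]
    for i in range(n):
        d=ctrl.read_camera('top'); po,_,b=measure(d); PO.append(np.median(po[:,2]))
        m=b[:,0]<.64; s=np.polyfit(b[:,0]-.58,b[:,2],1); B.append(s[1]); Z.append(s[0]*250)
    f=lambda x:(round(1e3*np.mean(x),2),round(1e3*np.std(x)/n**.5,2))
    st=ctrl.sense();R=st['orientation']
    print('plat',f(PO),'bar@.58',f(B),'slope mm/250',np.mean(Z),'gap',1e3*(np.mean(B)-.016-np.mean(PO)),'yaw',np.degrees(np.arctan2(R[1][0],R[0][0])),'F',np.round(st['force'],1),np.round(st['wrist_torque'],3),st['time_s'])
E
python3 -c 'from h import *
avg()'
python3 -m jog '[{"delta_rot":[0,0,2],"translation":[0,0,0],"claw":1},{"delta_rot":[0,0,3],"translation":[0,0,0],"claw":1},{"delta_rot":[0,0,2],"translation":[0,0,0],"claw":1},{"delta_rot":[0,0,0],"translation":[0,0,0],"claw":1},{"delta_rot":[0,0,0],"translation":[0,0,0],"claw":1},{"delta_rot":[0,0,0],"translation":[0,0,0],"claw":1},{"delta_rot":[0,0,0],"translation":[0,0,0],"claw":1},{"delta_rot":[0,0,0],"translation":[0,0,0],"claw":1}]' 30
python3 -c 'from h import *
avg()'
```

```text
plat (np.float64(99.04), np.float64(0.06)) bar@.58 (np.float64(117.76), np.float64(0.01)) slope mm/250 0.006578723679362234 gap 2.7201452463851137 yaw 136.1695775569996 F [-0.7 -5.3  0.1] [-0.94   0.044 -0.001] 5.3667
time_s: 6.03
eef_pos: [0.4876, -0.2105, 0.0853]
orientation: [[-0.632, 0.775, 0.0], [0.775, 0.632, -0.0], [-0.0, -0.0, -1.0]]
force: [0.6, -3.8, -0.3]
opening: 0.0132
grip_force: 32.1
plat (np.float64(100.76), np.float64(0.1)) bar@.58 (np.float64(117.77), np.float64(0.02)) slope mm/250 -0.016364957213251874 gap 1.006593561121663 yaw 129.16413732524637 F [ 0.5 -4.5  0.5] [-1.024 -0.002 -0.112] 6.4333
```

```bash
python3 -m jog '[{"delta_rot":[0,0,2],"translation":[0,0,0],"claw":1},{"delta_rot":[0,0,1],"translation":[0,0,0],"claw":1},{"delta_rot":[0,0,0],"translation":[0,0,0],"claw":1},{"delta_rot":[0,0,0],"translation":[0,0,0],"claw":1},{"delta_rot":[0,0,0],"translation":[0,0,0],"claw":1},{"delta_rot":[0,0,0],"translation":[0,0,0],"claw":1},{"delta_rot":[0,0,0],"translation":[0,0,0],"claw":1},{"delta_rot":[0,0,0],"translation":[0,0,0],"claw":1}]' 30 | head -1
python3 -c 'from h import *
avg()'
python3 -m jog '[{"delta_rot":[0,0,1],"translation":[0,0,0],"claw":1},{"delta_rot":[0,0,0],"translation":[0,0,0],"claw":1},{"delta_rot":[0,0,0],"translation":[0,0,0],"claw":1},{"delta_rot":[0,0,0],"translation":[0,0,0],"claw":1},{"delta_rot":[0,0,0],"translation":[0,0,0],"claw":1},{"delta_rot":[0,0,0],"translation":[0,0,0],"claw":1},{"delta_rot":[0,0,0],"translation":[0,0,0],"claw":1},{"delta_rot":[0,0,0],"translation":[0,0,0],"claw":1}]' 30 | head -1
python3 -c 'from h import *
avg()'
```

```text
time_s: 7.1
plat (np.float64(101.58), np.float64(0.07)) bar@.58 (np.float64(117.77), np.float64(0.02)) slope mm/250 0.002730864943015547 gap 0.191417079393838 yaw 126.15903336960926 F [-0.3 -5.4 -0.1] [-0.938  0.034 -0.017] 7.5
time_s: 8.17
plat (np.float64(101.7), np.float64(0.1)) bar@.58 (np.float64(117.8), np.float64(0.01)) slope mm/250 -0.035355102432977355 gap 0.09708808456196372 yaw 125.16067773399394 F [-0.4 -5.1 -0.5] [-0.956  0.01  -0.002] 8.5667
```

```bash
python3 -m jog '[{"delta_rot":[0,0,1],"translation":[0,0,0],"claw":1},{"delta_rot":[0,0,0],"translation":[0,0,0],"claw":1},{"delta_rot":[0,0,0],"translation":[0,0,0],"claw":1},{"delta_rot":[0,0,0],"translation":[0,0,0],"claw":1},{"delta_rot":[0,0,0],"translation":[0,0,0],"claw":1},{"delta_rot":[0,0,0],"translation":[0,0,0],"claw":1},{"delta_rot":[0,0,0],"translation":[0,0,0],"claw":1},{"delta_rot":[0,0,0],"translation":[0,0,0],"claw":1}]' 30 | head -1
python3 -c 'from h import *
avg(12)'
```

```text
time_s: 9.23
plat (np.float64(102.0), np.float64(0.05)) bar@.58 (np.float64(118.11), np.float64(0.02)) slope mm/250 -0.43143416661890194 gap 0.11168953881413035 yaw 124.16361475129834 F [-0.1 -5.4 -0.5] [-1.002 -0.018 -0.013] 9.8333
```

The bar's end has just begun to rise, by about 0.3 mm, so the platform is in contact and supporting it. Releasing and backing straight up.

```bash
python3 -m jog '[{"delta_rot":[0,0,0],"translation":[0,0,0],"claw":2},{"delta_rot":[0,0,0],"translation":[0,0,0],"claw":3},{"delta_rot":[0,0,0],"translation":[0,0,0],"claw":4},{"delta_rot":[0,0,0],"translation":[0,0,0],"claw":4},{"delta_rot":[0,0,0],"translation":[0,0,0],"claw":4},{"delta_rot":[0,0,0],"translation":[0,0,-1],"claw":4},{"delta_rot":[0,0,0],"translation":[0,0,-2],"claw":4},{"delta_rot":[0,0,0],"translation":[0,0,-2.5],"claw":4}]' 30
python3 -m jog '[{"delta_rot":[0,0,0],"translation":[0,0,-2.5],"claw":4},{"delta_rot":[0,0,0],"translation":[0,0,-2.5],"claw":4},{"delta_rot":[0,0,0],"translation":[0,0,-2.5],"claw":4},{"delta_rot":[0,0,0],"translation":[2,2,0],"claw":4},{"delta_rot":[0,0,0],"translation":[2,2,0],"claw":4},{"delta_rot":[0,0,0],"translation":[2,2,0],"claw":4},{"delta_rot":[0,0,0],"translation":[2,2,0],"claw":4},{"delta_rot":[0,0,0],"translation":[0,0,0],"claw":4}]'
python3 - <<'E'
from h import *
avg(8)
t=grab('top');s=grab('side'); rep(s,False)
a=t['color'][90:320,260:420];b=s['color'][190:320,260:450]
b=cv2.resize(b,(int(190*3*1),390),interpolation=3)
cv2.imwrite('pics/g3.png',b[...,::-1]); cv2.imwrite('pics/g4.png',t['color'][...,::-1])
E
```

```text
time_s: 10.5
eef_pos: [0.4867, -0.2099, 0.1405]
orientation: [[-0.56, 0.828, -0.002], [0.828, 0.56, 0.001], [0.002, -0.001, -1.0]]
force: [0.8, 0.2, -0.0]
opening: 0.04
grip_force: 0.0
time_s: 11.17
eef_pos: [0.5097, -0.0955, 0.2162]
orientation: [[-0.562, 0.827, 0.001], [0.827, 0.562, 0.001], [0.0, 0.001, -1.0]]
force: [0.5, 0.0, 0.3]
opening: 0.0402
grip_force: 0.0
plat (np.float64(nan), np.float64(nan)) bar@.58 (np.float64(117.64), np.float64(0.06)) slope mm/250 0.14031207832338247 gap nan yaw 123.97948461533102 F [-0.5  0.6 -0.1] [-0.003  0.038  0.037] 11.5667
plat n 0 [nan nan nan] se nan
knob n 55 [ 0.48565128 -0.22038217  0.10975797] ((484.8595886230469, -215.84275817871094), (11.451472282409668, 41.32493591308594), 35.82120132446289) yaw 132.56344620907998
bar n 1410 slope -0.006017456266102008 z@.6 0.11733342555367496 x 0.5592885534642136 0.8359674379714521 dir [-0.99431179 -0.10650854] gap mm nan
  return _methods._mean(a, axis=axis, dtype=dtype,
  ret = ret.dtype.type(ret / rcount)
  ret = um.true_divide(
  ret = _var(a, axis=axis, dtype=dtype, out=out, ddof=ddof,
  arrmean = um.true_divide(arrmean, div, out=arrmean,
  ret = ret.dtype.type(ret / rcount)
```

View pics/g3.png

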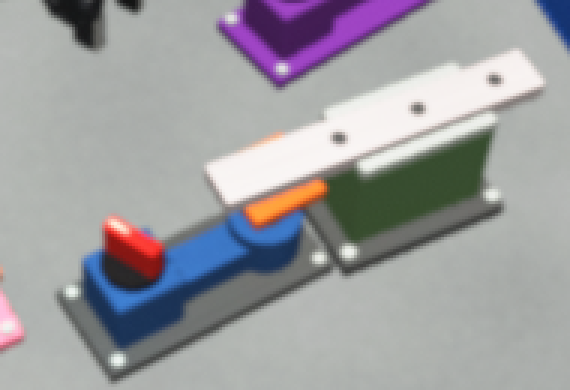

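View pics/g4.png

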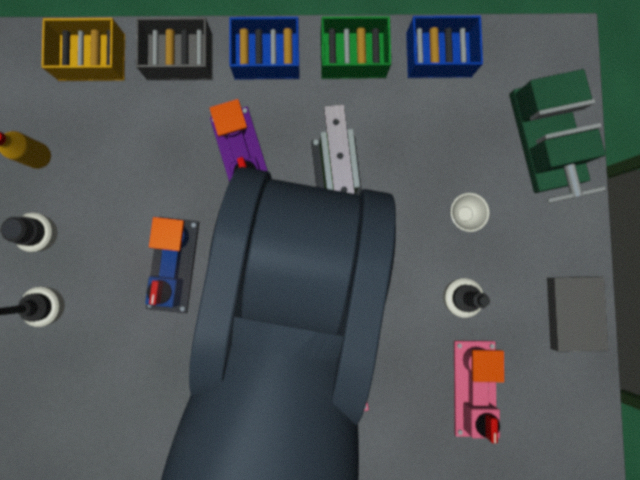

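The side crop shows the platform under the bar at (285,205), the bar at rest in its cradle, and the knob turned and free. In the top view the arm hides the jack, and the spare knob at (154,292) hasn't changed. I'll move the arm aside for a clean measurement.

```bash
python3 -m jog '[{"delta_rot":[0,0,0],"translation":[2.5,0.8,0],"claw":4},{"delta_rot":[0,0,0],"translation":[2.7,0.8,0],"claw":4},{"delta_rot":[0,0,0],"translation":[2.7,0.8,0],"claw":4},{"delta_rot":[0,0,0],"translation":[2.7,0.8,0],"claw":4},{"delta_rot":[0,0,0],"translation":[2.7,0.8,0],"claw":4},{"delta_rot":[0,0,0],"translation":[2.7,0.8,0],"claw":4},{"delta_rot":[0,0,0],"translation":[2.5,0.5,0],"claw":4},{"delta_rot":[0,0,0],"translation":[0,0,0],"claw":4}]' | sed -n 1,2p
python3 -c 'from h import *
avg(10)
t=grab("top");rep(t)'
```

```text
time_s: 12.33
eef_pos: [0.4481, 0.0864, 0.2155]
plat (np.float64(102.12), np.float64(0.05)) bar@.58 (np.float64(118.08), np.float64(0.02)) slope mm/250 -0.37772717271503314 gap -0.0407209052080415 yaw 123.99645015378168 F [-0.2  0.2  0.4] [ 0.026 -0.027  0.011] 12.8333
plat n 84 [ 0.60507528 -0.1628527   0.1023454 ] se 0.0001864243706011036
knob n 107 [ 0.49160726 -0.21417511  0.11121831] ((488.7400207519531, -210.48976135253906), (13.062359809875488, 45.574153900146484), 33.871368408203125) yaw 122.50493353016303
bar n 1805 slope -0.001797510161534904 z@.6 0.11806200095747238 x 0.5646164311074622 0.8351596992343479 dir [-0.99523274 -0.0975284 ] gap mm -0.28340051202556393
```

The platform is holding the bar: the gap reads 0 and the bar's end is up only about 0.3 mm. The arm is clear of everything, so I'm handing in.

```bash
python3 -c 'from station import ctrl
print(ctrl.sign_off())'
```

```text
the job is handed in; nothing more can be done
None
```

I turned the knob of the jack under the bar about 46° clockwise until its platform touched and supported the bar. The bar's end rose only about 0.3 mm. I then let go and handed the job in at about 13 s, without touching the spare jack.

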